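# Let one tin out of the gravity-feed rack with its rocking lever

### The job

The cook wants one tin from the gravity-feed rack on the wooden hob cover. With the fingertips push the mug sideways off the rack's landing plate until it stands upright on the wooden cover, body and handle clear of the plate; then press the rocking lever's rear pad down until the gate lifts and the front tin rolls out to the front lip, and let the lever come fully back up so that the next tin is held at the gate. Grasp or lift nothing, let out only one tin, touch no tin and let none hit the mug, and leave the garlic, onion and lemon in place.

Things in the scene. Friction and masses are not known exactly. Their poses are not given: they have to be found in the camera images.
- hob_cover: Wooden board that covers the hob, 600 mm wide and 517 mm deep, fixed; top at z = 0.022, x 0.36 to 0.88, y -0.377 to 0.222. Origin at the centre of its underside. Rack, mug, garlic, onion and lemon are on it. On the landing plate's far side (away from the robot) it has room for the mug; on the robot's side its edge is near.
- rack: Dark sheet-steel gravity-feed tin rack, fixed on the board. Origin: on the board top, on the centre line, under the front tin; x points up the lane (away and left), y to the robot's side, z up. Lane at x -46 to 190 mm, falling 7 degrees forward, with three tins between 30 mm side walls (outside y +-60 mm); bearing posts 71 mm high at x -7, y +-65 mm (feet to +-80 mm).
- landing (a point): Middle of the tin when it lies in the shallow slot behind the lip: rack x -135, y 0, z 39 mm. The landing plate is x -180 to -45 mm, y +-62 mm, open at both sides, its top 2 mm (front) to 6 mm (rear) above the board; a lip 30 mm high crosses its front end at x -179 mm.
- rocker (a joint): Steel rocking lever over the lane; pivot across the rack at rack x -7, z 65 mm; rad. 0 = rest (gate down before the first tin, rear pad up), grows as the rear pad is pressed, 0.76 = stop. At 0.70 the gate lets the first tin go; by then a second, nylon-sleeved bar has come down before the next tin. A spring brings it back; the pad takes 3 N at first, 6 to 12 N at the end.
- rocker_pad (a point): Centre of the top of the ribbed black pad at the rear, upper end of the rocking lever (50 x 54 mm on a 62 x 64 mm plate). At rest at rack x 18, y 0, z 143 mm, sloping up to the rear by 29 degrees; it moves on an arc about the pivot, and fully pressed it is 47 mm further to the rear and 39 mm lower, sloping down to the rear by 14 degrees.
- mug: Mug, off-white above and charcoal below, 101 mm high, round body 83 mm across at the foot narrowing to 65 mm at the rim, handle on one side, about 0.3 kg, on the landing plate. Origin at the underside, 17 mm from the mug's axis towards the handle; the handle points along -y (rack -y within 0.5 rad), z up.
- mug_axis (a point): Centre of the mug's round underside.
- mug_handle (a point): Outermost point of the mug's handle, 76 mm from the mug's axis, 45 mm above its underside.
- tin_a: The front tin, held by the gate at the start: printed food tin, 75 mm across and 110 mm long, lying on its side across the lane; it rolls. Origin: middle of its left end face; its z axis runs along the tin's length.
- tin_a_mid (a point): Middle of the front tin; at the gate it is at rack x -5 mm.
- tin_b: The second tin, touching the first: printed food tin, 75 mm across and 110 mm long, lying on its side across the lane; it rolls. Origin: middle of its left end face; its z axis runs along the tin's length.
- tin_b_mid (a point): Middle of the second tin; at the start at rack x 70 mm, held at the gate it is at rack x -5 mm.
- tin_c: The third tin, behind the second: printed food tin, 75 mm across and 110 mm long, lying on its side across the lane; it rolls. Origin: middle of its left end face; its z axis runs along the tin's length.
- tin_c_mid (a point): Middle of the third tin; at the start at rack x 145 mm, later at 70 mm.
- garlic: Garlic bulb, 56 mm across and high, on the board beside the lane on the robot's side (rack y about 130 mm). Origin at its underside.
- onion: Brown onion, 69 mm across, 74 mm high, on the board beside the lane on the far side (rack y about -130 mm). Origin at its underside.
- lemon: Lemon, 72 x 57 x 58 mm, on the board beyond the onion, on the far side of the lane. Origin at its underside.

How it is judged:
By the outcome, as a careful person would: the job done as asked, in the order asked, and still so for the second after the job is handed in, with the robot touching nothing.
It also fails if it takes over 51 s, if anything falls off the work surface, if the arm or the gripper's body presses on something with over 40 N, if the wrist force passes 120 N, or if a joint passes its speed limit or range.

### The arm

A 6-joint arm with a two-finger parallel gripper is mounted at the origin on a cart in front of the work surface, level with it; the furniture and walls round the work are solid. World frame = base frame: x ahead of the robot, y to its left, z up, the work surface at z = 0. Lengths are in m, angles in rad, forces in N, time in s.
With the tool pointing down it reaches from about 0.35 to 0.775 m from the base axis. Payload 7.3 kg.
Tool frame: the origin (TCP) lies at the very end of the fingers, on their centre line; the grasp point (between the pads) lies 19 mm behind it (ctrl.pinch_z is the distance from the TCP to the grasp point, in m); z points along the fingers, x is the direction in which the jaws open and shut, and the axes are right-handed (so a half turn about z gives the same grasp; the last joint's range is limited). The gripper opens to 92 mm and grips with 3 to 60 N. Pads are 19 mm wide; open, the fingers measure 130 mm over their backs; the gripper's body (75 mm by 190 mm) begins 47 mm behind the grasp point.
Start: joints at [1.06, 0.342, 1.524, -0, 1.275, -0.146], TCP at [0.187, 0.49, 0.227] pointing down, gripper open.
Joint ranges: [-2.53, 2.53], [-0.77, 2.02], [0.04, 2.7], [-1, 4.14], [0.28, 2.66], [-3.11, 3.11]. Speed limits (rad/s): [2.57, 2.57, 3.14, 3.14, 3.14, 3.14].

### API

Orientations are given as a rotation vector (axis times angle).
In Python, from station import ctrl, vision, spot_in gives the robot as it stands.
- The arm moves only by the shell command python3 -m handwheel 'ROWS' [OPENING]. ROWS is JSON, one flat list of numbers, 4 for each row, row after row: the shift along the tool's x, y, z each as a share of 0.25 m, from -1 to 1, then the turn about the tool's z as a share of 360 degrees, from -1 to 1. A call has 1 to 12 rows; each row shifts and turns the commanded pose from where the row before left it, along the tool's axes as they then stand; what a row does not reach is not made up. A row lasts 1/10 s, in which the tool goes at most 50 mm and 8.59 degrees, less where a joint would pass 70% of its speed; a pose out of reach is approached as far as the arm can. A call with a number of a shift or a turn outside -1 to 1 is refused whole. A call with a gripper value outside its range is refused whole. OPENING is the gripper's target within -1 to 1 (fully open at 1, half-way at 0, shut at -1), set as the call begins (- or left out, the last holds). The fingers move at their own pace and stop on an object; the grip force is fixed at half the most. Time passes only in rows, so rows that do not move let the fingers close. It gives the time, the measured TCP pose, the force and the opening at its end, in the units of the state.
- ctrl.get_state(): the state, without advancing time (a new reading comes with each control period).
- vision.capture(name): name is "side" or "top" or "wrist"; returns a dict with "color" (400x640x3 uint8, red, green, blue), "range_z" (400x640 float32, m along the optical axis (not along the pixel's ray), 0 where there is no reading), "K" (3x3 intrinsics, pixels), "k1" (the pictures are not rectified: a ray, as slopes to the right and down, at radius r is drawn at 1 + k1 r^2 times it, then the intrinsics apply), "T" (4x4, takes a point from camera to world coordinates); the wrist camera has in their place "T_tool_cam" (4x4, takes a point from camera to tool coordinates, whose origin is the TCP and whose axes are the tool frame's). Camera axes: x right, y down, z forward; pixel columns grow to the right and rows downward; lengths in m; the calibration is good to about 2 mm. A picture is of the moment at which its call begins: read the wrist's pose just before it.
- ctrl.finish_job(): hands the job in, once; it reports no verdict.
Trained networks look in a picture, given as the dict that the camera call returned (one of the last four; its "shot" number tells which), for a name from the list of things; names that differ only in an ending like _2 or _b are one class to them, and where a whole thing is asked for, a point or a joint stands for the part that bears it (a point fixed in the world has none). Each returns a list of dicts, best first, with "score" (0 to 1); they miss things now and then, are a little off and sometimes report something else, mostly with a low value. They report only what shows in the picture. A call takes as long as a camera call.
- spot_in(picture, label): "uv" ([column, row] in pixels, amid what is visible of it).
The state is a dict: "clock": time; "joints": joint angles; "qd": joint speeds; "tau": joint torques, N m; "tool_pos": TCP position; "ee_rot": TCP orientation; "force": force on the tool from outside, world axes, zero at the start; "torque": the same for the moment, N m; "finger_gap": finger opening in m.
Only numpy, scipy, OpenCV 4.12 (cv2) and the standard library are available. Lean on these libraries where they do the work, as an engineer would, in place of code of your own. Each camera call takes 0.05 s, during which the arm holds its last target.

## Working session

There is one attempt and no reset: what is moved stays moved. The work goes in short steps, Python scripts to look and compute and a shell command to move; the robot and the scene stay as the last step left them, time stands still between calls to the robot, and variables do not carry over. Pictures are saved under pics/ and viewed, and the job is handed in when it is done.

```bash
ls; mkdir -p pics; python3 - <<'E'
from station import ctrl, vision, spot_in
import cv2,numpy as np
s=ctrl.get_state();print(s, ctrl.pinch_z)
for n in ["side","top"]:
    p=vision.capture(n)
    cv2.imwrite(f"pics/{n}0.png",p["color"][:,:,::-1])
    np.savez(f"{n}0.npz",**{k:p[k] for k in p if k in("color","range_z","K","k1","T")})
    print(n,p["K"].tolist(),p["k1"],np.round(p["T"],3).tolist())
    for l in ["rack","mug","mug_handle","tin_a","rocker_pad","garlic","onion","lemon"]:
        print(l,[(np.round(d["uv"],0).tolist(),round(d["score"],2)) for d in spot_in(p,l)[:4]])
E
```

```text
pics
{'clock': 0.0, 'joints': array([ 1.05998765e+00,  3.42746329e-01,  1.52501792e+00, -1.01502951e-06,
        1.27541646e+00, -1.45980474e-01]), 'qd': array([-0.00026339, -0.00074819,  0.00090874, -0.00098806, -0.00148473,
        0.00056788]), 'tau': array([ 1.15997234e-03, -4.31248677e+01, -2.44226342e+01,  7.18008773e-02,
        5.61328093e-02, -1.44677829e-04]), 'tool_pos': array([0.18707969, 0.490094  , 0.22603241]), 'ee_rot': array([ 2.58698460e+00,  1.78120806e+00, -2.23735048e-03]), 'force': array([0.55776719, 0.36362848, 0.5747224 ]), 'torque': array([-0.02327235,  0.0163733 , -0.00524647]), 'finger_gap': 0.09191771507670968} 0.0188
side [[474.50736726487776, 0.0, 313.43345085769323], [0.0, 474.50736726487776, 201.9804936875928], [0.0, 0.0, 1.0]] -0.12333746799520455 [[-1.0, -0.018, -0.001, 0.566], [-0.007, 0.423, -0.906, 0.795], [0.016, -0.906, -0.423, 0.516], [0.0, 0.0, 0.0, 1.0]]
rack [([319.0, 274.0], 0.83)]
mug [([247.0, 250.0], 0.72), ([316.0, 275.0], 0.65), ([334.0, 190.0], 0.56)]
mug_handle [([331.0, 189.0], 0.61)]
tin_a [([327.0, 222.0], 0.82), ([316.0, 257.0], 
[... 158 characters left out ...]
0, 250.0], 0.75)]
lemon [([237.0, 284.0], 0.95)]
top [[459.4007590758241, 0.0, 320.671218107327], [0.0, 459.4007590758241, 202.3942456020291], [0.0, 0.0, 1.0]] -0.0009972442295531684 [[0.024, -0.988, 0.152, 0.428], [-1.0, -0.025, -0.008, -0.033], [0.011, -0.152, -0.988, 1.176], [0.0, 0.0, 0.0, 1.0]]
rack [([321.0, 234.0], 0.87), ([352.0, 231.0], 0.65), ([354.0, 202.0], 0.19)]
mug [([354.0, 233.0], 0.93)]
mug_handle [([352.0, 231.0], 0.62)]
tin_a [([242.0, 213.0], 0.84), ([310.0, 232.0], 0.74), ([274.0, 220.0], 0.56), ([324.0, 234.0], 0.34)]
rocker_pad [([301.0, 223.0], 0.91)]
garlic [([248.0, 271.0], 0.74), ([250.0, 163.0], 0.26)]
onion [([292.0, 168.0], 0.95)]
lemon [([308.0, 232.0], 0.68)]
```

View pics/side0.png

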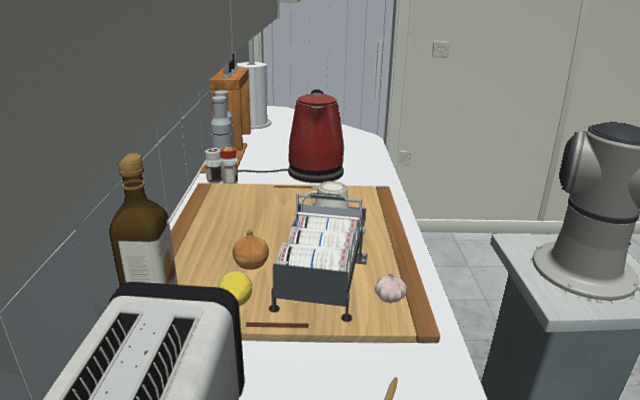

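View pics/top0.png

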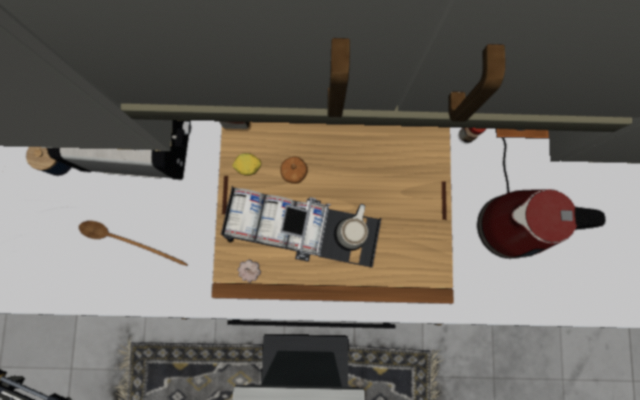

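```bash
cat > h.py <<'E'
import numpy as np,cv2
def load(n): return dict(np.load(n))
def cloud(d):
    H,W=d["range_z"].shape
    u,v=np.meshgrid(np.arange(W),np.arange(H))
    K=d["K"];k=float(d["k1"])
    x=(u-K[0,2])/K[0,0];y=(v-K[1,2])/K[1,1]
    X,Y=x.copy(),y.copy()
    for _ in range(10):
        f=1+k*(X*X+Y*Y);X=x/f;Y=y/f
    z=d["range_z"]
    P=np.stack([X*z,Y*z,z],-1)
    T=d["T"];Q=P@T[:3,:3].T+T[:3,3];Q[z<=0]=np.nan
    return Q
def proj(d,p):
    T=np.linalg.inv(d["T"]);q=T[:3,:3]@p+T[:3,3];x,y=q[0]/q[2],q[1]/q[2];f=1+float(d["k1"])*(x*x+y*y)
    return np.array([d["K"][0,0]*x*f+d["K"][0,2],d["K"][1,1]*y*f+d["K"][1,2]])
E
python3 - <<'E'
from h import *
for n,pts in [("top",[(354,233),(352,231),(301,223),(242,213),(274,220),(248,271),(292,168),(310,232),(375,240)]),("side",[(250,250),(237,284),(390,289),(331,189),(328,209)])]:
    d=load(n+"0.npz");Q=cloud(d)
    for u,v in pts: print(n,u,v,np.round(np.nanmedian(Q[v-1:v+2,u-1:u+2].reshape(-1,3),0),3))
E
python3 - <<'E'
import cv2
im=cv2.imread('pics/top0.png');cv2.imwrite('pics/top0z.png',cv2.resize(im[120:300,200:440],None,fx=3.3,fy=3.3,interpolation=cv2.INTER_CUBIC))
im=cv2.imread('pics/side0.png');cv2.imwrite('pics/side0z.png',cv2.resize(im[150:320,200:440],None,fx=3.3,fy=3.3,interpolation=cv2.INTER_CUBIC))
E
```

```text
top 354 233 [ 0.521 -0.119  0.125]
top 352 231 [ 0.526 -0.114  0.125]
top 301 223 [0.538 0.002 0.158]
top 242 213 [0.56  0.139 0.128]
top 274 220 [0.547 0.066 0.117]
top 248 271 [0.429 0.127 0.07 ]
top 292 168 [0.678 0.03  0.091]
top 310 232 [ 0.523 -0.018  0.105]
top 375 240 [ 0.512 -0.177  0.046]
side 250 250 [0.679 0.051 0.07 ]
side 237 284 [0.686 0.162 0.072]
side 390 289 [0.436 0.148 0.057]
side 331 189 [ 0.529 -0.108  0.125]
side 328 209 [ 0.536 -0.052  0.106]
```

View pics/top0z.png

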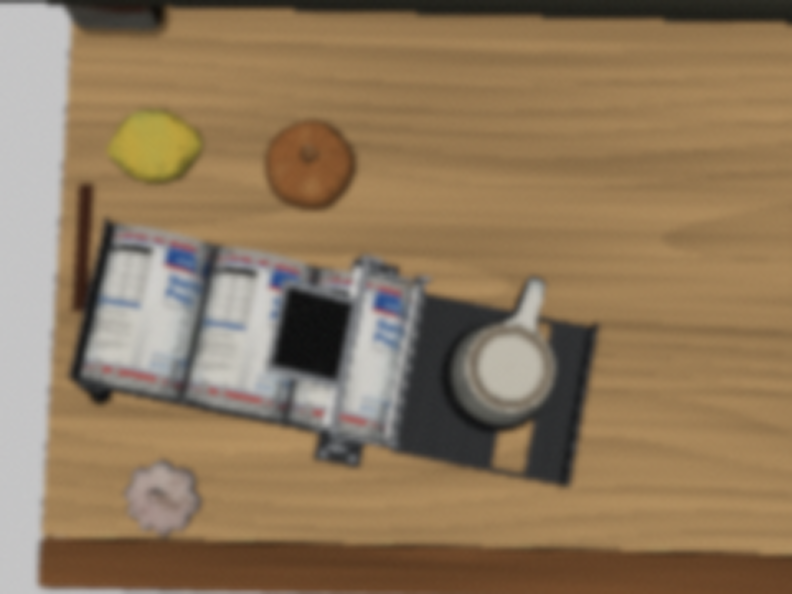

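View pics/side0z.png

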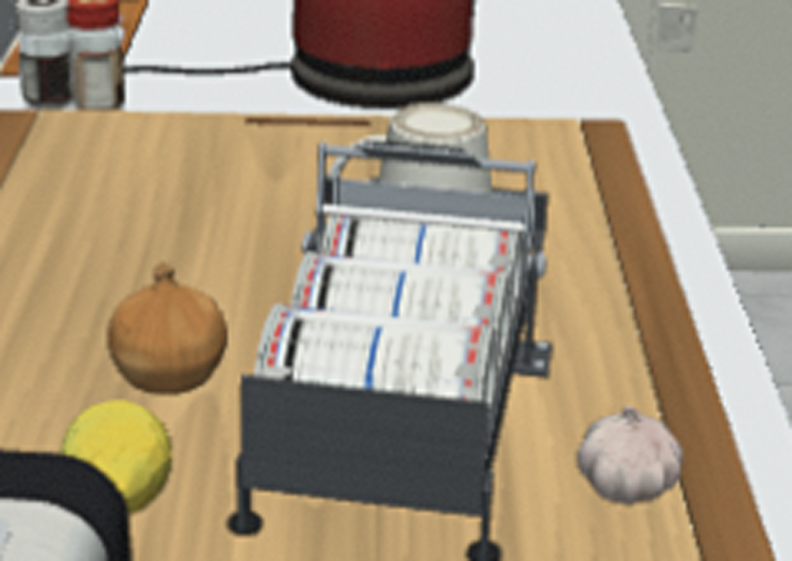

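The top view shows the rack lane running left, with the pad at (301,223). The mug is on the plate at (352,231), its handle pointing up in the image. The onion is at (293,169), the lemon at (247,164) and the garlic at (249,270). Next I'll fit the rack pose.

```bash
python3 - <<'E'
from h import *
from scipy.optimize import least_squares
d=load("top0.npz");s=load("side0.npz")
Z=lambda u,v:np.array([200+u/3.3-0.35,120+v/3.3-0.35])
# rack-frame points & pixel observations (top)
obs=[((18,0,143),Z(313,333)),((-180,-62,30),Z(597,325)),((-180,62,30),Z(568,485)),((-7,-72,0),None)]
def W(p,q):
    x,y,a=q; c,sn=np.cos(a),np.sin(a)
    return np.array([x+c*p[0]/1e3-sn*p[1]/1e3,y+sn*p[0]/1e3+c*p[1]/1e3,0.022+p[2]/1e3])
f=lambda q:np.concatenate([proj(d,W(p,q))-o for p,o in obs if o is not None])
r=least_squares(f,[0.53,-0.02,1.4]);print(r.x,np.round(r.fun,1))
Q=cloud(d);
# residual of pad depth
q=r.x
for n,p in dict(pad=(18,0,143),ta=(-5,0,75),tb=(70,0,84),tc=(145,0,93),land=(-135,0,39)).items(): print(n,np.round(W(p,q),4),proj(d,W(p,q)).round(1),proj(s,W(p,q)).round(1))
# cloud points in rack frame
def toR(P):
    x,y,a=q;c,sn=np.cos(a),np.sin(a);D=P-np.array([x,y,.022]);return np.stack([c*D[...,0]+sn*D[...,1],-sn*D[...,0]+c*D[...,1],D[...,2]],-1)*1e3
for nm,dd in(("top",d),("side",s)):
    R=toR(cloud(dd)).reshape(-1,3);R=R[~np.isnan(R).any(1)]
    def box(l,h): 
        m=((R>l)&(R<h)).all(1);return R[m]
    b=box([0,-45,105],[60,45,190]);print(nm,"pad",len(b),b.mean(0).round(1) if len(b) else "",b.min(0) if len(b) else"",b.max(0) if len(b) else "")
    m=box([-180,-110,93],[-60,60,125]);print("mug rim",len(m),m.min(0).round(),m.max(0).round(),m.mean(0).round(1)) if len(m) else 0
    m=box([-180,-130,40],[-60,60,125]);print("mug all",len(m),m.min(0).round(),m.max(0).round()) if len(m) else 0
    for nn,l,h in(("garlic",[40,90,20],[180,200,100]),("onion",[0,-200,20],[85,-90,100]),("lemon",[88,-250,20],[220,-90,100])):
        b=box(l,h); print(nn,len(b),b.min(0).round(),b.max(0).round()) if len(b) else 0
E
```

```text
[ 0.53841756 -0.00208952  1.39288631] [ 0.3  0.1  0.1 -0.7 -0.4  0.6]
pad [0.5416 0.0156 0.165 ] [294.8 220.7] [326.5 195.7]
ta [ 0.5375 -0.007   0.097 ] [305.6 225.9] [327.4 223.4]
tb [0.5508 0.0668 0.106 ] [274.2 219.1] [320.8 238.2]
tc [0.5641 0.1406 0.115 ] [242.3 212.2] [313.  255.7]
land [ 0.5145 -0.135   0.061 ] [358.3 238.1] [336.3 211. ]
top pad 604 [ 22.5   1.2 146.5] [ 1.30890871e-03 -3.09314588e+01  1.30966792e+02] [ 45.2120628   32.71283481 160.66355039]
mug rim 606 [-148.  -39.   93.] [-85.  25. 109.] [-116.2   -7.1  102.5]
mug all 896 [-151.  -83.   41.] [-77.  30. 109.]
garlic 382 [ 82. 104.  20.] [139. 155.  57.]
onion 577 [  21. -168.   27.] [  85. -102.   75.]
lemon 592 [  88. -238.   20.] [220. -98.  77.]
side pad 177 [ 31.3   1.5 149.9] [ 3.19718129e-02 -3.12306017e+01  1.30504831e+02] [ 44.1761852   32.02196183 158.35224984]
mug rim 342 [-147.  -40.   93.] [-88.  23. 107.] [-114.5   -7.4  102.9]
mug all 629 [-147.  -84.   40.] [-82.  27. 107.]
garlic 598 [ 94. 103.  20.] [139. 155.  57.]
onion 826 [  37. -171.   20.] [  85. -103.   75.]
lemon 831 [  88. -221.   20.] [220. -99. 100.]
```

```bash
cat >> h.py <<'E'
q=(0.53842,-0.00209,1.39289)
def toR(P):
    x,y,a=q;c,sn=np.cos(a),np.sin(a);D=P-np.array([x,y,.022]);return np.stack([c*D[...,0]+sn*D[...,1],-sn*D[...,0]+c*D[...,1],D[...,2]],-1)*1e3
def toW(p):
    x,y,a=q; c,sn=np.cos(a),np.sin(a)
    return np.array([x+c*p[0]/1e3-sn*p[1]/1e3,y+sn*p[0]/1e3+c*p[1]/1e3,0.022+p[2]/1e3])
E
python3 - <<'E'
from h import *
for n in("top","side"):
    R=toR(cloud(load(n+"0.npz"))).reshape(-1,3);R=R[~np.isnan(R).any(1)]
    for x in range(-75,60,10):
        m=R[(R[:,0]>x)&(R[:,0]<x+10)&(abs(R[:,1])<85)]
        if len(m):print(n,x,m[:,2].max().round(), "y at z>90:",m[m[:,2]>90][:,1].min().round() if (m[:,2]>90).any() else "", m[m[:,2]>90][:,1].max().round() if (m[:,2]>90).any() else "")
    C=toR(cloud(load(n+"0.npz")))
    m=R[(R[:,0]>-180)&(R[:,0]<-60)&(R[:,1]<-48)&(R[:,1]>-95)&(R[:,2]>45)];print("handle",m.mean(0).round(),m[m[:,1]<np.percentile(m[:,1],15)].mean(0).round())
    # environment above: high things near
    Wd=cloud(load(n+"0.npz")).reshape(-1,3);Wd=Wd[~np.isnan(Wd).any(1)]
    m=Wd[(Wd[:,2]>0.25)&(abs(Wd[:,1])<.4)&(Wd[:,0]>.3)]
    if len(m):print("high",m.min(0).round(2),m.max(0).round(2))
# tool frame
from scipy.spatial.transform import Rotation as Ro
r=Ro.from_rotvec([2.58698,1.7812,-0.0022]).as_matrix();print(r.round(3));x,y,a=q;print("rackx",np.cos(a),np.sin(a),"racky",-np.sin(a),np.cos(a))
ax=np.arctan2(r[1,0],r[0,0]);print("toolx az",np.degrees(ax),"rackx az",np.degrees(a))
for p in [(-117,80,48),(-117,-7.5,5),(18,0,143),(65,0,104)]:print(p,toW(p).round(3))
E
```

```text
top -75 872.0 y at z>90: -85.0 -79.0
top -65 871.0 y at z>90: -85.0 -77.0
top -55 871.0 y at z>90: -84.0 61.0
top -45 871.0 y at z>90: -82.0 60.0
top -35 870.0 y at z>90: -80.0 -46.0
top -25 870.0 y at z>90: -79.0 -53.0
top -15 869.0 y at z>90: -78.0 62.0
top -5 869.0 y at z>90: -75.0 62.0
top 5 869.0 y at z>90: -74.0 61.0
top 15 868.0 y at z>90: -72.0 33.0
top 25 867.0 y at z>90: -70.0 33.0
top 35 867.0 y at z>90: -68.0 32.0
top 45 866.0 y at z>90: -68.0 56.0
top 55 865.0 y at z>90: -65.0 56.0
handle [-103.  -87.  774.] [-121.  -94.  783.]
high [ 0.58 -0.4   0.48] [0.66 0.4  0.9 ]
side -75 8.0 y at z>90:  
side -65 7.0 y at z>90:  
side -55 95.0 y at z>90: -60.0 61.0
side -45 93.0 y at z>90: -60.0 59.0
side -35 71.0 y at z>90:  
side -25 72.0 y at z>90:  
side -15 132.0 y at z>90: -62.0 63.0
side -5 133.0 y at z>90: -61.0 61.0
side 5 139.0 y at z>90: -59.0 31.0
side 15 145.0 y at z>90: -19.0 32.0
side 25 155.0 y at z>90: -29.0 27.0
side 35 158.0 y at z>90: -31.0 32.0
side 45 94.0 y at z>90: -37.0 53.0
side 55 97.0 y at z>90: -54.0 55.0
handle [-126.  -72.   65.] [-126.  -81.   50.]
high [ 0.61 -0.4   0.25] [0.84 0.4  0.51]
[[ 0.357  0.934 -0.001]
 [ 0.934 -0.357 -0.001]
 [-0.002 -0.    -1.   ]]
rackx 0.1769693353680882 0.9842163656124486 racky -0.9842163656124486 0.1769693353680882
toolx az 69.09676316494667 rackx az 79.80671832597723
(-117, 80, 48) [ 0.439 -0.103  0.07 ]
(-117, -7.5, 5) [ 0.525 -0.119  0.027]
(18, 0, 143) [0.542 0.016 0.165]
(65, 0, 104) [0.55  0.062 0.126]
```

```bash
cat >> h.py <<'E'
def go(target_rack, z=None):
    from station import ctrl
    from scipy.spatial.transform import Rotation as Ro
    s=ctrl.get_state();r=Ro.from_rotvec(s["ee_rot"]).as_matrix()
    t=toW(np.array(target_rack,float))
    d=r.T@(t-s["tool_pos"])
    az=np.degrees(np.arctan2(r[1,0],r[0,0]))
    print("t",round(s["clock"],2),"tcp rack",toR(s["tool_pos"]).round(1),"az err",round(az-np.degrees(q[2]),2),"target W",t.round(3),"tool mm",(d*1e3).round(1),"share",(d/.25).round(3),"F",s["force"].round(1),"gap",round(s["finger_gap"],4))
E
python3 -m handwheel '[0,0,0,-0.015, 0,0,0,-0.015]' 0
python3 -c "
from h import *
go((-123,80,180));go((-123,80,50))"
```

```text
clock: 1.1
tool_pos: [0.1873, 0.4905, 0.2267]
ee_rot: [-2.405, -2.022, -0.0]
force: [-0.1, -0.4, 0.2]
finger_gap: 0.0804
t 1.1 tcp rack [422.6 432.8 204.7] az err 0.31 target W [ 0.438 -0.109  0.202] tool mm [-547.5  349.8   24.7] share [-2.19   1.399  0.099] F [-0.1 -0.4  0.2] gap 0.0804
t 1.1 tcp rack [422.6 432.8 204.7] az err 0.31 target W [ 0.438 -0.109  0.072] tool mm [-547.5  349.8  154.7] share [-2.19   1.399  0.619] F [-0.1 -0.4  0.2] gap 0.0804
```

```bash
python3 -m handwheel '[-0.11,0.12,0,0, -0.11,0.12,0,0, -0.11,0.12,0,0, -0.12,0.11,0,0, -0.12,0.11,0,0, -0.13,0.1,0,0, -0.14,0.08,0,0, -0.14,0.08,0,0, -0.15,0.07,0,0, -0.15,0.07,0,0, -0.15,0.05,0,0, -0.15,0.05,0,0]'
python3 -c "
from h import *
go((-123,80,180));go((-123,80,50))"
```

```text
clock: 2.3
tool_pos: [0.384, 0.0526, 0.2269]
ee_rot: [2.408, 2.017, 0.001]
force: [1.8, 0.7, -0.1]
finger_gap: 0.0458
t 2.3 tcp rack [ 26.5 161.7 204.9] az err 0.09 target W [ 0.438 -0.109  0.202] tool mm [-149.7   81.5   25. ] share [-0.599  0.326  0.1  ] F [ 1.8  0.7 -0.1] gap 0.0458
t 2.3 tcp rack [ 26.5 161.7 204.9] az err 0.09 target W [ 0.438 -0.109  0.072] tool mm [-149.7   81.4  155. ] share [-0.599  0.325  0.62 ] F [ 1.8  0.7 -0.1] gap 0.0458
```

```bash
python3 -m handwheel '[-0.12,0.065,0,0, -0.12,0.065,0,0, -0.12,0.065,0,0, -0.12,0.065,0,0, -0.12,0.065,0,0, 0,0,0.1,0, 0,0,0,0, 0,0,0,0]'
python3 - <<'E'
from h import *
go((-123,80,50))
from station import ctrl,vision,spot_in
s=ctrl.get_state();p=vision.capture("wrist")
cv2.imwrite("pics/w1.png",p["color"][:,:,::-1])
from scipy.spatial.transform import Rotation as Ro
T=np.eye(4);T[:3,:3]=Ro.from_rotvec(s["ee_rot"]).as_matrix();T[:3,3]=s["tool_pos"]
T=T@p["T_tool_cam"]
d=dict(range_z=p["range_z"],K=p["K"],k1=p["k1"],T=T)
R=toR(cloud(d)).reshape(-1,3);R=R[~np.isnan(R).any(1)]
m=R[(R[:,0]>-175)&(R[:,0]<-55)&(R[:,1]<60)&(R[:,1]>-130)&(R[:,2]>90)&(R[:,2]<125)];print("mug",len(m),m.min(0).round(),m.max(0).round())
print(spot_in(p,"mug")[:2])
E
```

```text
clock: 3.1
tool_pos: [0.4371, -0.1073, 0.2018]
ee_rot: [-2.407, -2.016, 0.001]
force: [0.6, 0.4, 0.0]
finger_gap: 0.0461
t 3.1 tcp rack [-121.5   81.1  179.8] az err 0.09 target W [ 0.438 -0.109  0.072] tool mm [ -1.6   1.2 129.8] share [-0.006  0.005  0.519] F [0.6 0.4 0. ] gap 0.0461
mug 2330 [-149.  -38.   90.] [-90.  25. 106.]
[{'uv': [324.2, 269.1], 'score': 0.86}]
```

View pics/w1.png

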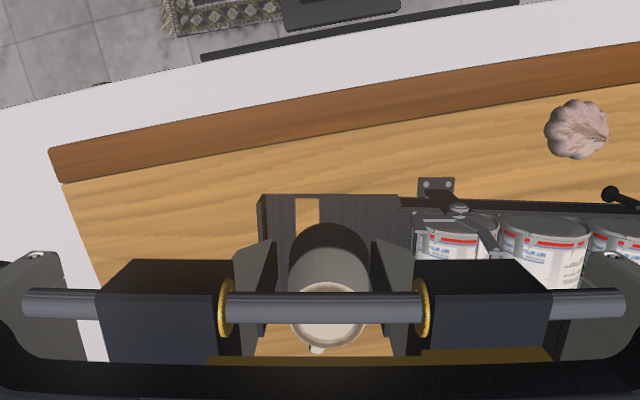

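The wrist view shows the mug at (324,290), centred between the fingers. The lever is at right, clear of the descent. Going down on the robot's side of the mug.

```bash
python3 -m handwheel '[-0.006,0,0.13,0, 0,0,0.13,0, 0,0,0.13,0, 0,0,0.13,0, 0,0,0,0, 0,0,0,0]'
python3 -c "
from h import *
go((-123,-91,50))"
```

```text
clock: 3.8
tool_pos: [0.4378, -0.1089, 0.0727]
ee_rot: [2.407, 2.018, 0.001]
force: [0.6, -0.4, 0.8]
finger_gap: 0.0458
t 3.8 tcp rack [-123.    80.1   50.7] az err 0.14 target W [ 0.606 -0.139  0.072] tool mm [ -0.4 171.1   0.8] share [-0.002  0.684  0.003] F [ 0.6 -0.4  0.8] gap 0.0458
```

```bash
python3 -m handwheel '[0,0.05,0,0, 0,0.05,0,0, 0,0.04,0,0, 0,0.02,0,0, 0,0.02,0,0, 0,0.02,0,0, 0,0.02,0,0, 0,0.02,0,0, 0,0.02,0,0, 0,0.02,0,0, 0,0.02,0,0]'
python3 - <<'E'
from h import *
go((-123,-91,50))
from station import vision
for n in("side","top"):
    p=vision.capture(n);R=toR(cloud(p)).reshape(-1,3);R=R[~np.isnan(R).any(1)]
    if n=="top":cv2.imwrite("pics/top1.png",p["color"][:,:,::-1])
    else:
        cv2.imwrite("pics/side1.png",cv2.resize(p["color"][130:300,200:440,::-1],None,fx=3,fy=3))
E
```

```text
clock: 4.9
tool_pos: [0.5113, -0.1225, 0.0716]
ee_rot: [-2.408, -2.017, 0.001]
force: [-4.7, -0.1, 2.9]
finger_gap: 0.0458
t 4.9 tcp rack [-123.3    5.4   49.6] az err 0.09 target W [ 0.606 -0.139  0.072] tool mm [ 0.2 96.4 -0.4] share [ 0.001  0.386 -0.002] F [-4.7 -0.1  2.9] gap 0.0458
```

View pics/side1.png

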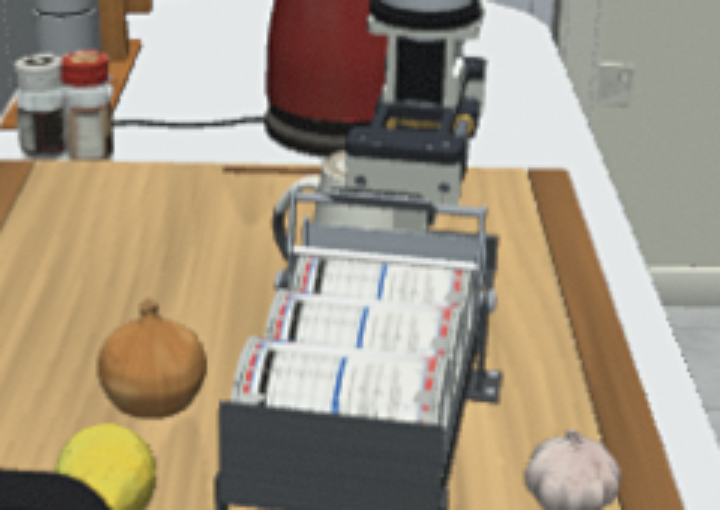

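View pics/top1.png

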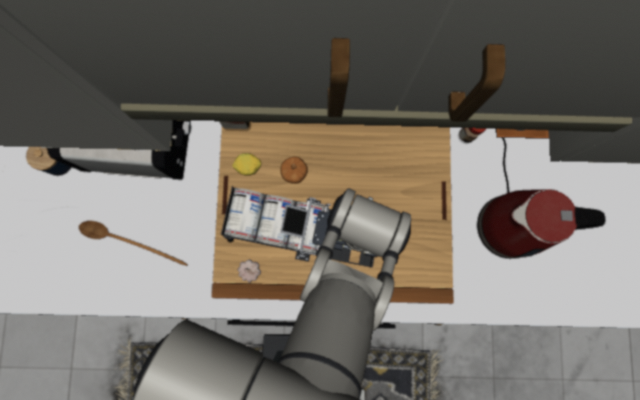

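The mug has moved and stands upright (side crop, rim near (370,190)), with the handle at (285,215). Continuing the push slowly.

```bash
python3 -m handwheel '[0,0.018,0,0, 0,0.018,0,0, 0,0.018,0,0, 0,0.018,0,0, 0,0.018,0,0, 0,0.018,0,0, 0,0.018,0,0, 0,0.018,0,0, 0,0.018,0,0, 0,0.018,0,0, 0,0.018,0,0]'
python3 - <<'E'
from h import *
go((-123,-95,50))
from station import vision
for n in("side",):
    p=vision.capture(n);R=toR(cloud(p)).reshape(-1,3);R=R[~np.isnan(R).any(1)]
    cv2.imwrite("pics/side2.png",cv2.resize(p["color"][130:300,200:440,::-1],None,fx=3,fy=3))
E
```

```text
clock: 6.1
tool_pos: [0.5602, -0.131, 0.0716]
ee_rot: [-2.408, -2.017, -0.0]
force: [-2.9, -0.1, -0.8]
finger_gap: 0.0458
t 6.1 tcp rack [-123.1  -44.2   49.6] az err 0.09 target W [ 0.61  -0.14   0.072] tool mm [-0.  50.8 -0.4] share [-0.     0.203 -0.002] F [-2.9 -0.1 -0.8] gap 0.0458
```

View pics/side2.png

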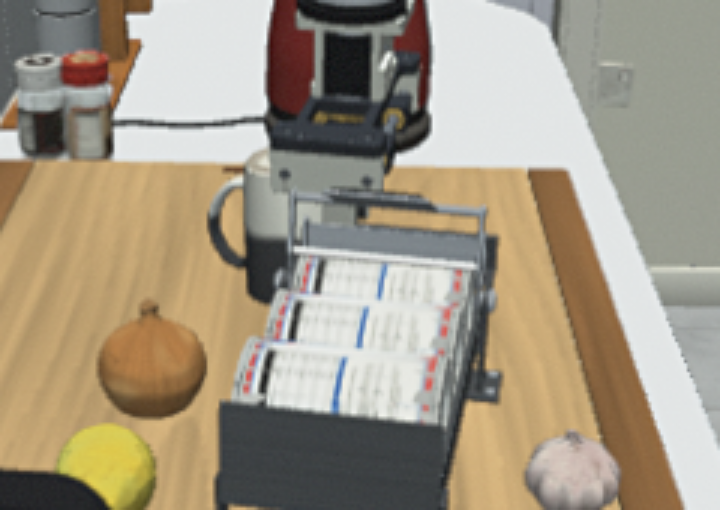

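The mug is upright and sliding over the plate's far edge, with its base at about (265,295). I'll push it 52 mm further.

```bash
python3 -m handwheel '[0,0.018,0,0, 0,0.018,0,0, 0,0.018,0,0, 0,0.018,0,0, 0,0.018,0,0, 0,0.018,0,0, 0,0.018,0,0, 0,0.018,0,0, 0,0.018,0,0, 0,0.018,0,0, 0,0.018,0,0, 0,0.018,0,0]'
python3 - <<'E'
from h import *
go((-123,-95,50))
from station import vision
for n in("side","top"):
    p=vision.capture(n);R=toR(cloud(p)).reshape(-1,3);R=R[~np.isnan(R).any(1)]
    cv2.imwrite("pics/%s3.png"%n,cv2.resize(p["color"][130:300,200:440,::-1],None,fx=3,fy=3))
    m=R[(R[:,0]>-190)&(R[:,0]<-60)&(R[:,1]<-60)&(R[:,1]>-240)&(R[:,2]>8)&(R[:,2]<112)];print(n,m.min(0),m.max(0),len(m))
E
```

```text
clock: 7.35
tool_pos: [0.6133, -0.1405, 0.0717]
ee_rot: [-2.408, -2.017, -0.0]
force: [-1.2, 1.0, 0.8]
finger_gap: 0.0458
t 7.35 tcp rack [-123.   -98.2   49.7] az err 0.09 target W [ 0.61  -0.14   0.072] tool mm [-0.  -3.2 -0.3] share [-0.    -0.013 -0.001] F [-1.2  1.   0.8] gap 0.0458
side [-181.91599734 -208.03324806    8.13562511] [-79.2386103  -60.24162847 103.52366791] 1504
top [-178.71457583 -151.6496326    20.26902804] [-87.77042297 -60.27136748  93.7846673 ] 7
```

View pics/side3.png

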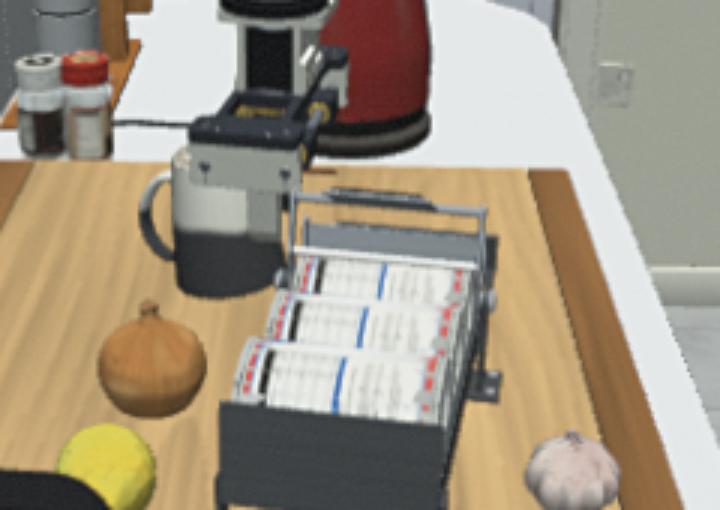

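View pics/top3.png

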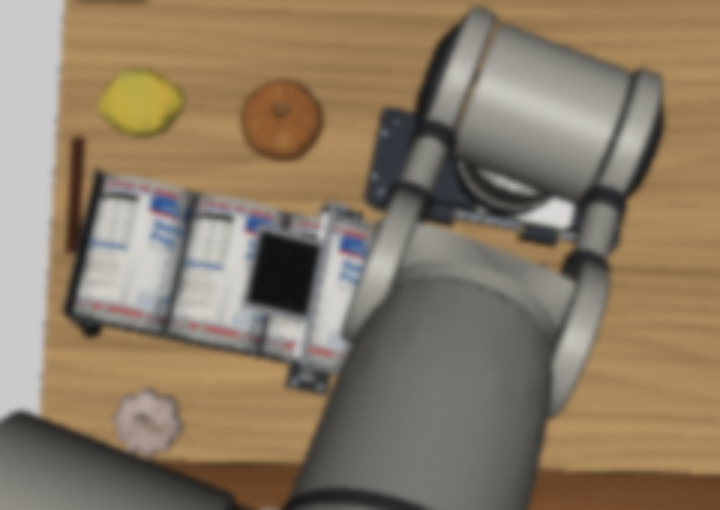

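The mug now stands on the board: the handle tip is at rack y −208, so the axis is near −132 and the plate edge is at −62. Backing off, then up.

```bash
python3 -m handwheel '[0,-0.02,0,0, 0,-0.08,0,0, 0,-0.12,0,0, 0,-0.12,0,0, 0,0,-0.12,0, 0,0,-0.16,0, 0,0,-0.16,0, 0,0,-0.16,0, 0,0,-0.08,0, 0,0,0,0]'
python3 -m handwheel '[0,0,0,0.0227, 0,0,0,0.0227, 0,0,0,0.0227, 0,0,0,0.0227, 0,0,0,0.0227, 0,0,0,0.0227, 0,0,0,0.0227, 0,0,0,0.0227, 0,0,0,0.0227, 0,0,0,0.0227, 0,0,0,0.0227]' -1
python3 - <<'E'
from h import *
go((18,0,190))
from station import vision
for n in("side",):
    p=vision.capture(n);R=toR(cloud(p)).reshape(-1,3);R=R[~np.isnan(R).any(1)]
    cv2.imwrite("pics/%s4.png"%n,cv2.resize(p["color"][130:300,200:440,::-1],None,fx=3,fy=3))
    m=R[(R[:,0]>-175)&(R[:,0]<-60)&(R[:,1]<-70)&(R[:,1]>-240)&(R[:,2]>8)&(R[:,2]<112)];print(n,m.min(0),m.max(0),len(m))
    m=m[m[:,2]>96];print("rim",m.min(0),m.max(0),len(m))
E
```

```text
clock: 8.45
tool_pos: [0.5307, -0.1261, 0.2455]
ee_rot: [2.403, 2.013, 0.006]
force: [0.8, -0.0, 0.3]
finger_gap: 0.0456
clock: 9.55
tool_pos: [0.5287, -0.1253, 0.2402]
ee_rot: [-3.128, 0.283, 0.003]
force: [0.4, -0.2, -0.9]
finger_gap: 0.0005
t 9.55 tcp rack [-123.   -12.2  218.2] az err -90.14 target W [0.542 0.016 0.212] tool mm [ -12.5 -141.    28.2] share [-0.05  -0.564  0.113] F [ 0.4 -0.2 -0.9] gap 0.0005
side [-150.12384765 -202.37639693    8.03766075] [-79.60205799 -90.83562948 102.33377678] 1750
rim [-150.12384765 -161.28198791   96.00099199] [-89.00915395 -99.9190032  102.33377678] 273
```

View pics/side4.png

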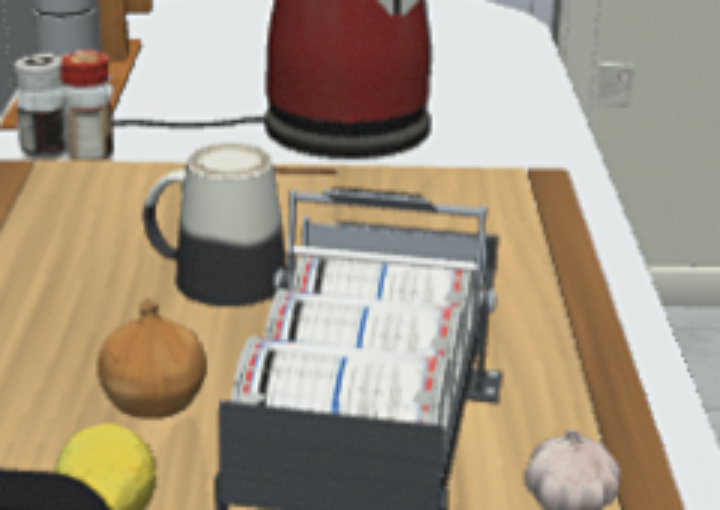

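The mug is upright with its axis at rack (−119, −131) and clear of the plate. Moving over the pad.

```bash
python3 -m handwheel '[-0.0125,-0.14,0.01,0, -0.0125,-0.14,0.03,0, -0.0125,-0.142,0.03,0, -0.0125,-0.142,0.04,0, 0,0,0,0, 0,0,0,0, 0,0,0,0]'
python3 - <<'E'
from h import *
go((18,0,148))
th=np.radians([0,5,10,15,20,25,30,35,40,43.7])
b0=np.arctan2(78,25)
for t in th:
    C=np.array([-7,65])+81.9*np.array([np.cos(b0-t),np.sin(b0-t)]);be=np.radians(29)-t
    print(round(t,2),C.round(1),"Tz",(C[1]+9.5*abs(np.tan(be))).round(1))
from station import vision
p=vision.capture("side");cv2.imwrite("pics/side5.png",cv2.resize(p["color"][130:300,200:440,::-1],None,fx=3,fy=3))
E
```

```text
clock: 10.3
tool_pos: [0.5414, 0.0147, 0.214]
ee_rot: [3.129, -0.273, -0.0]
force: [0.5, -0.1, -0.1]
finger_gap: 0.0006
t 10.3 tcp rack [1.70e+01 1.00e-01 1.92e+02] az err -89.77 target W [0.542 0.016 0.17 ] tool mm [ 0.1 -1.  44. ] share [ 0.    -0.004  0.176] F [ 0.5 -0.1 -0.1] gap 0.0006
0.0 [ 18. 143.] Tz 148.3
0.09 [ 24.7 140.5] Tz 144.7
0.17 [ 31.2 137.5] Tz 140.7
0.26 [ 37.3 133.9] Tz 136.2
0.35 [ 43.2 129.7] Tz 131.2
0.44 [ 48.6 125.1] Tz 125.8
0.52 [ 53.6 120. ] Tz 120.2
0.61 [ 58.2 114.5] Tz 115.5
0.7 [ 62.3 108.7] Tz 110.5
0.76 [ 65.  104.1] Tz 106.6
```

View pics/side5.png

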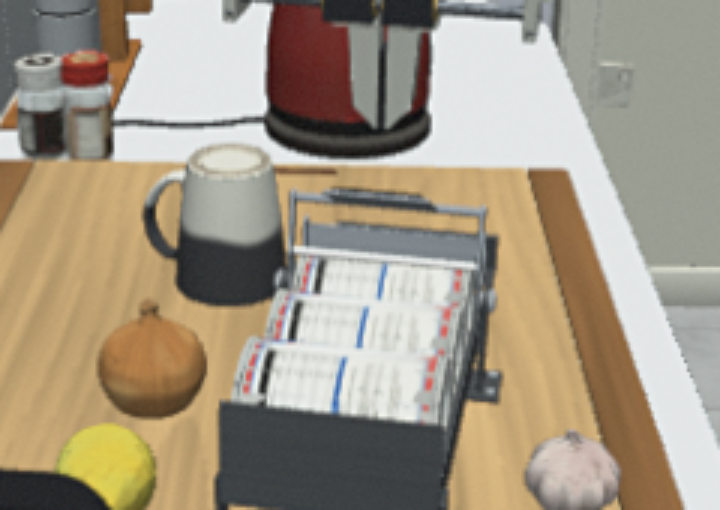

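```bash
python3 -m handwheel '[0,-0.004,0.1,0, 0,0,0.05,0, 0,0,0.02,0, 0,0,0.01,0, 0,0,0,0]'
python3 -m handwheel '[0,-0.013,0.007,0, 0,-0.013,0.007,0, 0,-0.013,0.008,0, 0,-0.013,0.008,0, 0,0,0,0]'
python3 -c "
from h import *
go((43.2,0,131.2))"
```

```text
clock: 10.85
tool_pos: [0.542, 0.0156, 0.1702]
ee_rot: [3.129, -0.275, 0.002]
force: [-1.6, 0.1, 3.3]
finger_gap: 0.0002
clock: 11.35
tool_pos: [0.5443, 0.0299, 0.1617]
ee_rot: [-3.129, 0.273, -0.002]
force: [0.4, -0.7, 4.4]
finger_gap: 0.0004
t 11.35 tcp rack [ 3.250e+01 -1.000e-01  1.397e+02] az err -89.77 target W [0.546 0.04  0.153] tool mm [ -0.1 -10.7   8.5] share [-0.    -0.043  0.034] F [ 0.4 -0.7  4.4] gap 0.0004
```

```bash
python3 -m handwheel '[0,-0.011,0.0085,0, 0,-0.011,0.0085,0, 0,-0.011,0.0085,0, 0,-0.011,0.0085,0, 0,-0.0105,0.011,0, 0,-0.0105,0.011,0, 0,-0.0105,0.011,0, 0,-0.0105,0.011,0, 0,-0.009,0.0095,0, 0,-0.009,0.0095,0, 0,0,0,0]'
python3 - <<'E'
from h import *
go((58.2,0,115.5));go((62.3,0,110.5))
from station import vision
p=vision.capture("side");cv2.imwrite("pics/side6.png",cv2.resize(p["color"][130:300,200:440,::-1],None,fx=3,fy=3))
E
```

```text
clock: 12.45
tool_pos: [0.5486, 0.055, 0.1373]
ee_rot: [3.13, -0.273, 0.001]
force: [-0.2, -0.9, 5.1]
finger_gap: 0.0004
t 12.45 tcp rack [ 58.    0.  115.3] az err -89.78 target W [0.549 0.055 0.138] tool mm [ 0.  -0.2 -0.2] share [ 0.    -0.001 -0.001] F [-0.2 -0.9  5.1] gap 0.0004
t 12.45 tcp rack [ 58.    0.  115.3] az err -89.78 target W [0.549 0.059 0.132] tool mm [ 0.1 -4.3  4.8] share [ 0.    -0.017  0.019] F [-0.2 -0.9  5.1] gap 0.0004
```

View pics/side6.png

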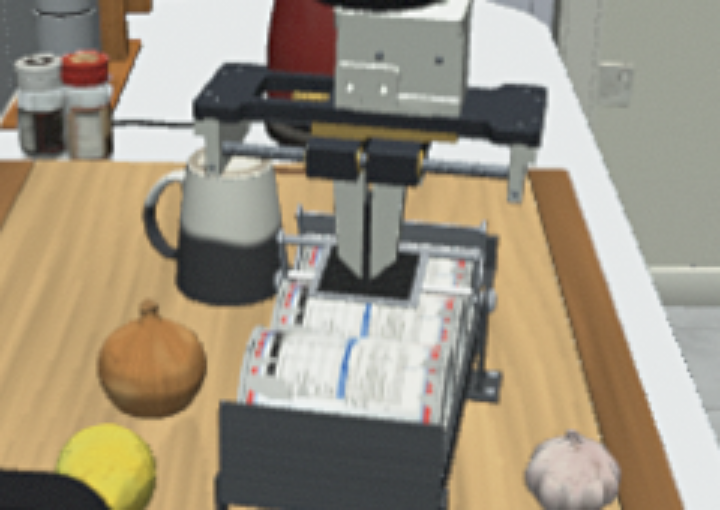

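```bash
python3 -m handwheel '[0,-0.009,0.011,0, 0,-0.009,0.011,0, 0,-0.009,0.012,0, 0,0,0,0]'
python3 - <<'E'
from h import *
go((65,0,106.6))
from station import vision
p=vision.capture("side");cv2.imwrite("pics/side7.png",cv2.resize(p["color"][130:300,200:440,::-1],None,fx=3,fy=3))
p=vision.capture("top");cv2.imwrite("pics/top7.png",cv2.resize(p["color"][130:300,200:440,::-1],None,fx=3,fy=3))
R=toR(cloud(p)).reshape(-1,3)
E
```

```text
clock: 12.9
tool_pos: [0.5497, 0.0612, 0.129]
ee_rot: [3.129, -0.273, 0.001]
force: [-1.3, -2.2, 5.2]
finger_gap: 0.0004
t 12.9 tcp rack [6.43e+01 1.00e-01 1.07e+02] az err -89.79 target W [0.55  0.062 0.129] tool mm [ 0.1 -0.7  0.4] share [ 0.    -0.003  0.002] F [-1.3 -2.2  5.2] gap 0.0004
```

View pics/side7.png

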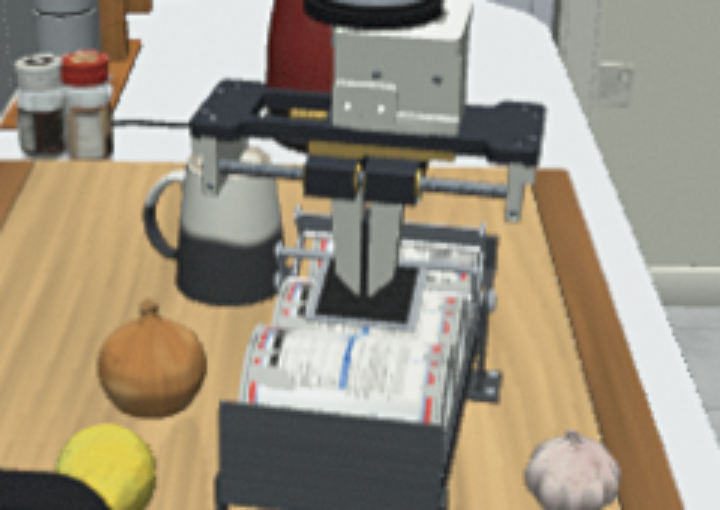

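View pics/top7.png

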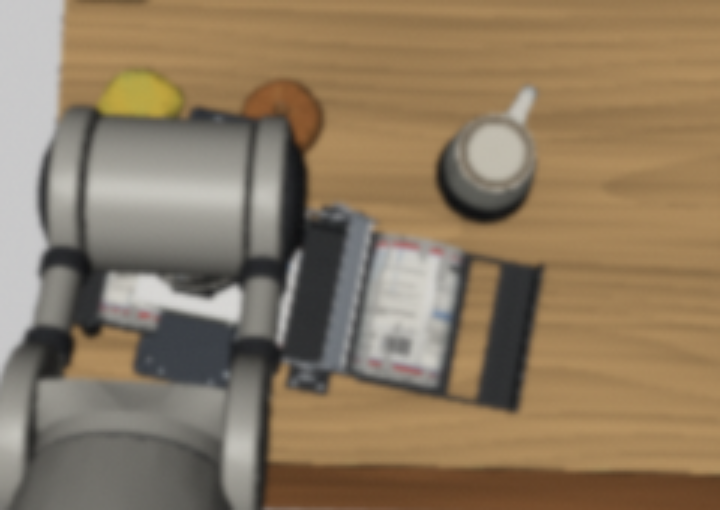

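The tin has been let out and is rolling down the plate at (415,310) in the top crop. The mug is clear of it at (490,165). Holding the lever until the tin arrives.

```bash
python3 -m handwheel '[0,0,0,0, 0,0,0,0, 0,0,0,0, 0,0,0,0, 0,0,0,0, 0,0,0,0, 0,0,0,0, 0,0,0,0]'
python3 - <<'E'
from h import *
from station import vision
go((65,0,106.6))
p=vision.capture("top");cv2.imwrite("pics/top8.png",cv2.resize(p["color"][130:300,200:440,::-1],None,fx=3,fy=3))
E
```

```text
clock: 13.8
tool_pos: [0.5497, 0.0611, 0.1292]
ee_rot: [3.129, -0.274, 0.001]
force: [0.1, -2.1, 4.9]
finger_gap: 0.0007
t 13.8 tcp rack [6.420e+01 1.000e-01 1.072e+02] az err -89.8 target W [0.55  0.062 0.129] tool mm [ 0.1 -0.8  0.6] share [ 0.    -0.003  0.002] F [ 0.1 -2.1  4.9] gap 0.0007
```

View pics/top8.png

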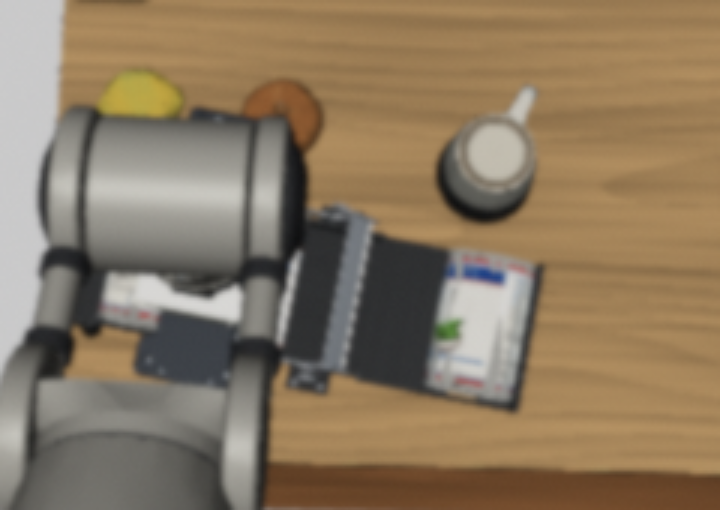

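The tin lies against the lip at (485,325). Letting the lever back up along its arc.

```bash
python3 -m handwheel '[0,0.008,-0.011,0, 0,0.008,-0.011,0, 0,0.008,-0.011,0, 0,0.009,-0.0095,0, 0,0.009,-0.0095,0, 0,0.0105,-0.011,0, 0,0.0105,-0.011,0, 0,0.0105,-0.011,0, 0,0.0105,-0.011,0]'
python3 -m handwheel '[0,0.011,-0.0088,0, 0,0.011,-0.0088,0, 0,0.011,-0.0088,0, 0,0.011,-0.0088,0, 0,0.013,-0.008,0, 0,0.013,-0.008,0, 0,0.013,-0.008,0, 0,0.014,-0.009,0, 0,0,-0.02,0, 0,0,-0.08,0, 0,0,-0.16,0, 0,0,-0.16,0]'
python3 - <<'E'
from h import *
from station import vision
go((18,0,250))
p=vision.capture("side");cv2.imwrite("pics/side9.png",cv2.resize(p["color"][130:300,200:440,::-1],None,fx=3,fy=3))
E
```

```text
clock: 14.75
tool_pos: [0.5461, 0.0407, 0.1532]
ee_rot: [-3.129, 0.274, -0.001]
force: [0.9, -1.5, 3.8]
finger_gap: 0.0004
clock: 15.95
tool_pos: [0.5405, 0.0174, 0.2752]
ee_rot: [-3.129, 0.273, 0.007]
force: [0.2, 0.2, 0.2]
finger_gap: 0.0003
t 15.95 tcp rack [ 19.5   1.4 253.2] az err -89.79 target W [0.542 0.016 0.272] tool mm [1.4 1.5 3.2] share [0.006 0.006 0.013] F [0.2 0.2 0.2] gap 0.0003
```

View pics/side9.png

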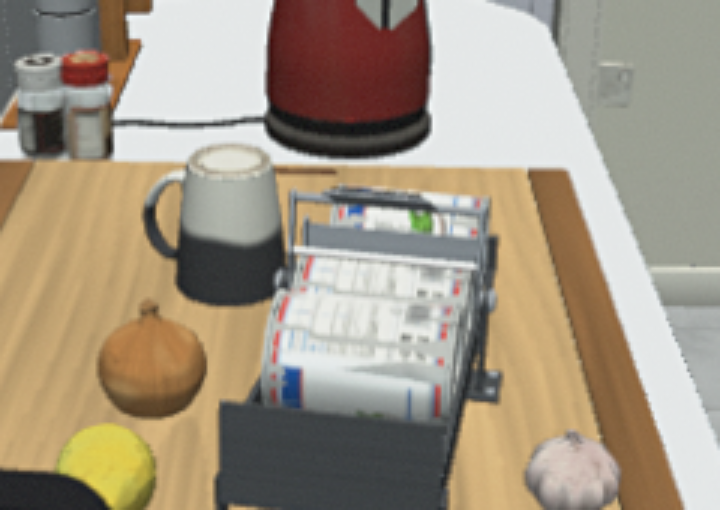

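The lever is back up, the mug upright, one tin is at the front and the others are moving down. I'll move the arm aside and check from above.

```bash
python3 -m handwheel '[-0.14,0,0,0, -0.14,0,0,0, -0.14,0,0,0, -0.14,0,0,0, -0.1,-0.1,0,0, 0,-0.16,0,0, 0,-0.16,0,0, 0,-0.16,0,0, 0,-0.16,0,0, 0,-0.1,0,0, 0,0,0,0, 0,0,0,0]'
python3 - <<'E'
from h import *
from station import vision,ctrl
go((18,0,250))
d0=load("top0.npz");s0=load("side0.npz")
def boxes(dd,n):
    R=toR(cloud(dd)).reshape(-1,3);R=R[~np.isnan(R).any(1)]
    box=lambda l,h:R[((R>l)&(R<h)).all(1)]
    for nn,l,h in(("pad",[0,-45,105],[60,45,190]),("garlic",[40,90,20],[160,180,100]),("onion",[0,-180,25],[87,-95,85]),("lemon",[100,-200,25],[190,-100,85]),("mug",[-190,-250,10],[-60,-70,112]),("rim",[-190,-250,95],[-60,-70,112]),("tinland",[-175,-60,60],[-90,60,85])):
        b=box(l,h)
        if len(b): print(n,nn,len(b),b.mean(0).round(1),b.min(0).round(),b.max(0).round())
    for a in range(-60,190,15):
        m=R[(R[:,0]>a)&(R[:,0]<a+15)&(abs(R[:,1])<20)&(R[:,2]<180)]
        if len(m):print(a,np.median(m[:,2]).round(),end="; ")
    print()
for n in("side","top"):
    p=vision.capture(n);cv2.imwrite("pics/%sA.png"%n,cv2.resize(p["color"][130:300,200:440,::-1],None,fx=3,fy=3))
    boxes(load(n+"0.npz"),n+"0");boxes(p,n)
E
```

```text
clock: 17.2
tool_pos: [0.4149, 0.2523, 0.2743]
ee_rot: [3.129, -0.271, -0.003]
force: [0.3, -0.5, -0.7]
finger_gap: 0.0001
t 17.2 tcp rack [228.6 166.6 252.3] az err -89.72 target W [0.542 0.016 0.272] tool mm [165.6 211.4   2.3] share [0.662 0.845 0.009] F [ 0.3 -0.5 -0.7] gap 0.0001
side0 pad 177 [ 31.3   1.5 149.9] [  0. -31. 131.] [ 44.  32. 158.]
side0 garlic 598 [120.9 128.5  34. ] [ 94. 103.  20.] [139. 155.  57.]
side0 onion 836 [  69.3 -131.4   46.1] [  37. -171.   25.] [  87. -103.   75.]
side0 lemon 429 [ 177.5 -119.    48.2] [ 152. -152.   26.] [ 190. -100.   59.]
side0 mug 37 [-125.4  -78.2   52.9] [-129.  -84.   35.] [-121.  -71.   72.]
side0 tinland 115 [-100.5   -2.7   75.7] [-130.  -60.   62.] [-90.  27.  85.]
-60 82.0; -45 76.0; -15 88.0; 0 83.0; 15 78.0; 30 156.0; 45 94.0; 60 95.0; 75 91.0; 90 85.0; 120 103.0; 135 104.0; 150 97.0; 165 89.0; 180 59.0; 
side pad 176 [ 31.6   1.4 150. ] [  0. -31. 131.] [ 45.  32. 158.]
side garlic 598 [120.8 128.4  33.8] [ 96. 103.  20.] [138. 155.  56.]
side onion 838 [  69.5 -131.3   46.2] [  37. -170.   25.] [  87. -103.   75.]
si
[... 1030 characters left out ...]
; 165 93.0; 180 77.0; 
top pad 606 [ 22.5   1.3 146.7] [  0. -31. 130.] [ 45.  33. 159.]
top garlic 380 [108.2 129.1  37.1] [ 82. 104.  21.] [139. 156.  57.]
top onion 581 [  53.4 -131.6   50. ] [  21. -168.   28.] [  87. -102.   75.]
top lemon 403 [ 166.  -124.1   47.9] [ 140. -154.   25.] [ 190. -100.   62.]
top mug 982 [-118.  -124.1   80.5] [-159. -201.   10.] [-80. -89. 105.]
top rim 515 [-119.6 -129.6   98.9] [-150. -161.   95.] [-89. -99. 105.]
top tinland 1151 [-136.3    0.8   71.3] [-169.  -55.   60.] [-105.   55.   82.]
-60 7.0; -45 70.0; -30 82.0; -15 128.0; 0 139.0; 15 147.0; 30 155.0; 45 93.0; 60 95.0; 75 93.0; 90 83.0; 105 27.0; 120 28.0; 135 30.0; 150 32.0; 165 34.0; 180 41.0;
```

View pics/sideA.png

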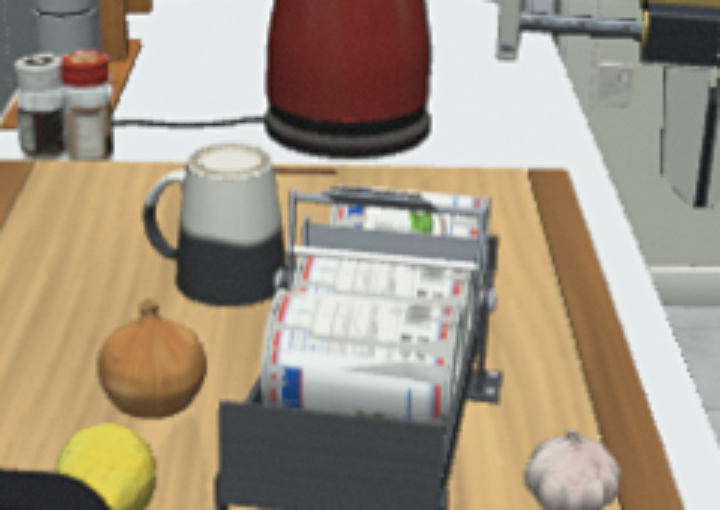

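View pics/topA.png

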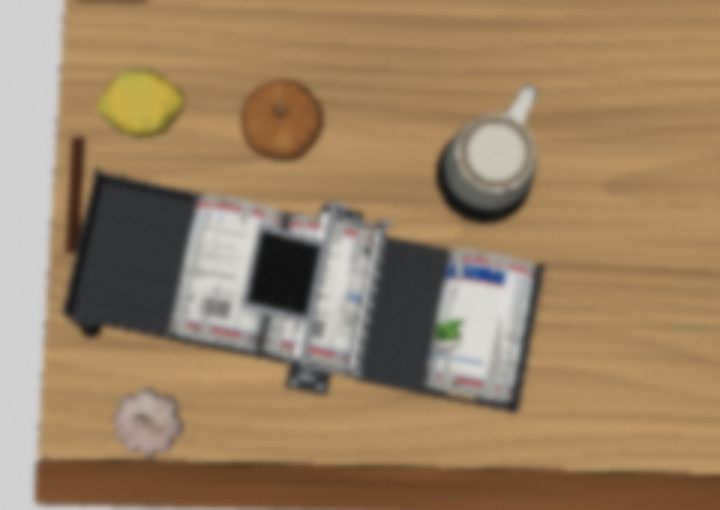

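Everything is as asked: one tin at the lip, the next held at the gate, and the pad back at rest. The mug is clear and the garlic, onion and lemon have not moved.

```bash
python3 -m handwheel '[0,0,0,0, 0,0,0,0, 0,0,0,0]'; python3 -c "
from station import ctrl
print(ctrl.finish_job())"
```

```text
clock: 17.6
tool_pos: [0.4157, 0.2518, 0.2752]
ee_rot: [-3.129, 0.275, -0.0]
force: [0.2, -0.8, 0.6]
finger_gap: 0.0001
the job is handed in; nothing more can be done
None
```

The job is done and was handed in at about 17.6 s. The part-open fingertips pushed the mug off the plate's far side. The closed fingertips then pressed the pad down along its arc to about 0.75 rad and held it until the front tin reached the lip. After that I let the lever rise and moved the arm clear.

Last checks, from the top and side cameras:
- **Mug:** it stands upright on the board with its axis at about rack (−119, −130) mm. Its nearest edge is about 28 mm beyond the plate, and the handle points away from it.
- **Tins:** one tin lies at the lip at rack x of about −136 mm. The next is held at the gate with the third tin behind it.
- **Lever:** the pad is back at its starting position to within about 0.3 mm.
- **Garlic, onion, lemon:** they match their starting positions to within about 0.3 mm.
- **Forces:** readings at the end of each move stayed below about 6 N.

No check failed or disagreed.

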